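# Reset and lock the depth dial of a mount-board cutter

### The arm

A 6-joint arm with a two-finger parallel gripper is mounted at the origin on the work surface. World frame = base frame: x ahead of the robot, y to its left, z up, the work surface at z = 0. Lengths are in m, angles in rad, forces in N, time in s.
With the tool pointing down it reaches from about 0.4 to 0.925 m from the base axis. Payload 12.5 kg.
Tool frame: the origin (TCP) lies midway between the tips of the shut fingers; the grasp point (between the pads) lies 19 mm behind it; x points along the fingers, z is the direction in which the jaws open and shut, and the axes are right-handed (so a half turn about x gives the same grasp; the last joint's range is limited). The gripper opens to 95 mm and grips with 3 to 60 N. Pads are 20 mm wide; open, the fingers measure 119 mm over their backs; the gripper's body (75 mm by 180 mm) begins 59 mm behind the grasp point.
Start: joints at [-1.335, 0.491, 1.559, -0, 1.092, -0.106], TCP at [0.21, -0.589, 0.215] pointing down, gripper open.
Joint ranges: [-3.1, 3.1], [-0.84, 2.19], [0.05, 2.79], [-1.13, 4.28], [0.06, 2.93], [-2.69, 2.69]. Speed limits (rad/s): [2.22, 2.22, 2.79, 3.14, 3.14, 3.14].

### API

Orientations are given as a unit quaternion [w, x, y, z].
In Python, from workcell import manip gives the robot as it stands. The module is installed in compiled form; this text tells all that it offers.
- The arm moves only by the tool jog_arm, never from a script. Its argument "series" is a list of rows, each a list of 6 numbers: the shift along the tool's x, y, z in mm, then the turn, a rotation vector about the tool's x, y, z in rad. A call has exactly 5 rows; each row shifts and turns the commanded pose from where the row before left it, along the tool's axes as they then stand; what a row does not reach is not made up. A row lasts 1/8 s, in which the tool goes at most 62.5 mm and 10.7 degrees, less where a joint would pass 70% of its speed; a pose out of reach is approached as far as the arm can. A call with a gripper value outside its range is refused whole. "jaw" is the finger opening in mm, from 0 to 95.1, set as the call begins (left out, the last holds). The fingers move at their own pace and stop on an object; "force" is the grip in N (left out, the last holds). Time passes only in rows, so rows that do not move let the fingers close, or fill a call up. It gives the time, the measured TCP pose, the force and the opening at its end, in the units of the state.
- manip.state(): the state, without advancing time (a new reading comes with each control period).
- manip.snapshot(name): name is "side" or "top" or "wrist"; returns a dict with "frame" (420x560x3 uint8, red, green, blue), "fx", "fy", "cx", "cy" (pixels), "R" (3x3) and "t" (3): a world point X has camera coordinates R X + t; the wrist camera has in their place "T_tool_cam" (4x4, takes a point from camera to tool coordinates, whose origin is the TCP and whose axes are the tool frame's). Camera axes: x right, y down, z forward; pixel columns grow to the right and rows downward; lengths in m; the calibration is good to about 2 mm. A picture is of the moment at which its call begins: read the wrist's pose just before it. There is no depth.
- manip.job_done(): hands the job in, once; it reports no verdict.
Trained networks look in the newest picture that a camera, given by its name, has taken for a name from the list of things; names that differ only in an ending like _2 or _b are one class to them, and where a whole thing is asked for, a point or a joint stands for the part that bears it (a point fixed in the world has none). Each returns a list of dicts, best first, with "conf" (0 to 1); they miss things now and then, are a little off and sometimes report something else, mostly with a low value. They report only what shows in the picture. A call takes as long as a camera call.
- manip.regions_of(camera, query): "mask" (420x560 bool, what is visible of it) and "at" ([column, row] in pixels, amid what is visible of it).
The state is a dict: "time_s": time; "joints": joint angles; "dq": joint speeds; "joint_efforts": joint torques, N m; "ee_pos": TCP position; "ee_rot": TCP orientation; "ft_force": force on the tool from outside, world axes, zero at the start; "wrist_torque": the same for the moment, N m; "width": finger opening in m.
Only numpy, scipy, OpenCV 4.12 (cv2) and the standard library are available. Lean on these libraries where they do the work, as an engineer would, in place of code of your own. Each camera call takes 0.05 s, during which the arm holds its last target.

### The job

Reset the cutting depth of the mount-board cutter on the bench: first slacken the lock ring under the knob by turning it back (anticlockwise) to its loose stop, then turn the knob until its pointer nose points straight at the steel arrow marker on the dial rim, then turn the lock ring clockwise until it is tight against its stop, with the knob still pointing at the marker. Leave the pots, jar and the other things around it where they stand, and let go at the end.

Things in the scene. Friction and masses are not known exactly. Their poses are not given: they have to be found in the camera images.
- machine: The mount-board cutter, fixed: a grey bed 285 mm (x) by 340 mm (y), its deck 50 mm above the table, reaching from x = -110 to x = +175 mm; a low fence along its +x edge up to 72 mm above the table. Origin on the table, straight below the vertical dial axis about which knob and lock ring both turn; -x is roughly towards the robot, z up.
- lock_ring (a joint): Lock ring under the knob: a knurled grey metal ring of 160 mm diameter, 52 to 66 mm above the table, turning about the dial axis, with three upright round steel pegs to turn it by. Value in rad, growing clockwise seen from above: 0 = loose stop, 1.5 = tight stop. It starts part tightened, stays where it is left and drags with 0.30 N m of friction, plus up to 0.15 N m more as it gets tight (4 to 7 N at a peg).
- peg0 (a point): Peg of the lock ring, a round upright steel post of 15 mm diameter, free from 66 to 116 mm above the table, on a circle of 70 mm radius about the dial axis; 120 degrees from the other two. The point is on the peg's centre line, 98 mm above the table.
- peg1 (a point): Second peg, as peg0, 120 degrees anticlockwise from it.
- peg2 (a point): Third peg, as peg0, 240 degrees anticlockwise from it.
- knob (a joint): Black knob above the lock ring, on the same dial axis. Value in rad, growing clockwise seen from above: at 0 the nose points to the machine's -x; it turns from -2.9 to 2.9 and stays where it is left (friction 0.10 N m). It turns freely of the lock ring.
- knob_grip (a point): Centre of the knob's bar grip, on the dial axis, 108 mm above the table. The bar is 64 mm long, 16 mm thick and upright-sided, from 83 to 123 mm above the table, on a round skirt of 68 mm diameter (71 to 83 mm); one end of the bar carries the narrower pointer nose.
- knob_nose (a point): Tip of the knob's pointer nose, 50 mm from the dial axis, 117 mm above the table; the direction from the axis to it, along the bar, is where the knob points. A white line runs along the top to it.
- marker: Setting marker, fixed: a dark steel arrow 22 mm wide and 10 mm high lying on the pale dial rim 93 to 122 mm from the axis, pointing inwards. Origin on the dial axis at deck height (50 mm above the table); the marker lies in the direction of its own -x.
- marker_tip (a point): Tip of the marker's arrow, 93 mm from the dial axis, 60 mm above the table.
- post_mid (a point): Obstacle: upright steel clamp post of 20 mm diameter fixed on the deck, 140 mm from the dial axis, with a black ball of 40 mm diameter on top reaching 260 mm above the table. The point is on its centre line, 140 mm above the table.
- brush_pot: A bystander, to be left standing where it is: white and blue pot of 84 mm diameter and 115 mm height full of brushes, which reach about 250 mm high and lean out to 45 mm from its axis. Origin at the centre of its underside. It stands on the table by the cutter.
- pot_b: A bystander, to be left standing where it is: white and blue pot without brushes, 84 mm diameter, 115 mm high. Origin at the centre of its underside.
- paste_jar: A bystander, to be left standing where it is: clear jar with a white cap, 80 mm diameter, 105 mm high. Origin at the centre of its underside.
- seal_stone: A bystander, to be left standing where it is: square marble seal, 34 by 34 by 75 mm, standing on a rear corner of the deck. Origin at the centre of its underside.
- seal_dish: A bystander, to be left standing where it is: little white bowl of 52 mm diameter, 30 mm high, on the other rear corner of the deck. Origin at the centre of its underside.
- inkstone: A bystander, to be left standing where it is: dark slab 160 by 110 by 22 mm on the table at the left side. Origin at the centre of its underside.
- paperweight: A bystander, to be left standing where it is: dark wooden bar 200 by 34 by 22 mm on the table at the right side. Origin at the centre of its underside.

How it is judged:
By the outcome, as a careful person would: the job done as asked, in the order asked, and still so for the second after the job is handed in, with the robot touching nothing.
It also fails if it takes over 72 s, if anything falls off the work surface, if the arm or the gripper's body presses on something with over 40 N, if the wrist force passes 120 N, or if a joint passes its speed limit or range.

## Working session

There is one attempt and no reset: what is moved stays moved. The work goes in short steps, Python scripts to look and compute and a tool call to move; the robot and the scene stay as the last step left them, time stands still between calls to the robot, and variables do not carry over. Pictures are saved under pics/ and viewed, and the job is handed in when it is done.

Besides the shell and the picture viewer there is one more tool, called after "Request:" as name(argument=value, ...) on one line, values as JSON. jog_arm: Moves the arm, as the interface text tells. Its arguments: {"type":"object","properties":{"series":{"type":"array"},"jaw":{"type":"number"},"force":{"type":"number"}},"required":["series"]}

```bash
mkdir -p pics
cat > h.py <<'E'
import numpy as np, cv2
from workcell import manip
def snap(c,name):
    s=manip.snapshot(c); cv2.imwrite(f'pics/{name}.png',cv2.cvtColor(s['frame'],cv2.COLOR_RGB2BGR)); return s
def ray(s,px,z):
    R=np.array(s['R']);t=np.array(s['t']);C=-R.T@t
    d=R.T@np.array([(px[0]-s['cx'])/s['fx'],(px[1]-s['cy'])/s['fy'],1]); return C+d*(z-C[2])/d[2]
def proj(s,X):
    c=np.array(s['R'])@np.array(X)+np.array(s['t']); return np.array([s['fx']*c[0]/c[2]+s['cx'],s['fy']*c[1]/c[2]+s['cy']])
E
python3 - <<'E'
from h import *
print(manip.state())
for c in ['top','side']:
    s=snap(c,c+'0'); print(c,-np.array(s['R']).T@np.array(s['t']),s['fx'])
    for q,z in [('peg0',.098),('peg1',.098),('peg2',.098),('knob_grip',.108),('knob_nose',.117),('knob',.12),('lock_ring',.066),('marker',.06),('marker_tip',.06),('post_mid',.14),('machine',.05),('brush_pot',.115),('paste_jar',.105),('seal_stone',.125)]:
        for r in manip.regions_of(c,q)[:3]:
            print(q,round(r['conf'],2),np.round(r['at'],1),r['mask'].sum(),np.round(ray(s,r['at'],z),4))
E
```

```text
{'time_s': 0.0, 'joints': array([-1.33461123e+00,  4.91561969e-01,  1.55944230e+00, -4.10780554e-05,
        1.09167800e+00, -1.05610585e-01]), 'dq': array([ 0.00071241, -0.00110224,  0.00014696,  0.00167115,  0.00133017,
       -0.00230383]), 'joint_efforts': array([-2.48576362e-03, -6.12656736e+01, -2.58184290e+01,  6.91674650e-02,
        4.83084668e-02, -9.11652569e-05]), 'ee_pos': array([ 0.20943751, -0.5886141 ,  0.21406271]), 'ee_rot': array([ 0.57745551,  0.40792148,  0.57805169, -0.40743274]), 'ft_force': array([-0.13906927, -0.16702281, -0.81750659]), 'wrist_torque': array([0.00867337, 0.04496469, 0.03033995]), 'width': 0.09458564256447463}
top [ 0.54681289 -0.00195732  1.64040807] 497.1818097651231
peg0 0.92 [268.6 206.2] 1414 [0.6158 0.0443 0.098 ]
peg1 0.92 [268.6 206.2] 1414 [0.6158 0.0443 0.098 ]
peg2 0.92 [268.6 206.2] 1414 [0.6158 0.0443 0.098 ]
knob_grip 0.55 [265.2 216.3] 365 [0.5844 0.0553 0.108 ]
knob_nose 0.86 [266.  217.6] 361 [0.5801 0.0526 0.117 ]
knob 0.56 [107.6 231.1] 1748 [0.5511 0.5382 0.12  ]
knob 0.55 [260.9 217.3] 333 [0.5814 0.0681 0.12  ]
lock_ring 
[... 1009 characters left out ...]
.4] 399 [0.6541 0.2507 0.108 ]
knob_nose 0.79 [282.1 235.9] 393 [0.5611 0.1132 0.117 ]
knob 0.91 [283.6 232.6] 409 [0.5625 0.1021 0.12  ]
knob 0.41 [225.8 257. ] 472 [0.6427 0.2548 0.12  ]
lock_ring 0.87 [290.9 241.7] 1328 [0.5588 0.0666 0.066 ]
marker 0.42 [242.6 200.2] 576 [ 0.8028 -0.0655  0.06  ]
marker_tip 0.4 [281.8 232. ] 374 [0.6065 0.0309 0.06  ]
post_mid 0.86 [242.2 198.6] 596 [0.7348 0.0333 0.14  ]
machine 0.9 [274.7 250.3] 7431 [0.5907 0.1031 0.05  ]
brush_pot 0.82 [305.3 183.4] 1472 [ 0.626  -0.1696  0.115 ]
paste_jar 0.96 [205.  242.7] 1029 [0.7363 0.2173 0.105 ]
seal_stone 0.73 [226.5 258.5] 433 [0.6342 0.2634 0.125 ]
seal_stone 0.65 [364.5 165.9] 375 [ 0.4895 -0.3519  0.125 ]
```

Run:
```python
import cv2
a=cv2.imread('pics/top0.png');cv2.imwrite('pics/top0c.png',cv2.resize(a[130:280,170:370],None,fx=4,fy=4,interpolation=cv2.INTER_CUBIC))
a=cv2.imread('pics/side0.png');cv2.imwrite('pics/side0c.png',cv2.resize(a[150:330,180:420],None,fx=3.3,fy=3.3,interpolation=cv2.INTER_CUBIC))
```

```text
(no output)
```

View pics/top0c.png

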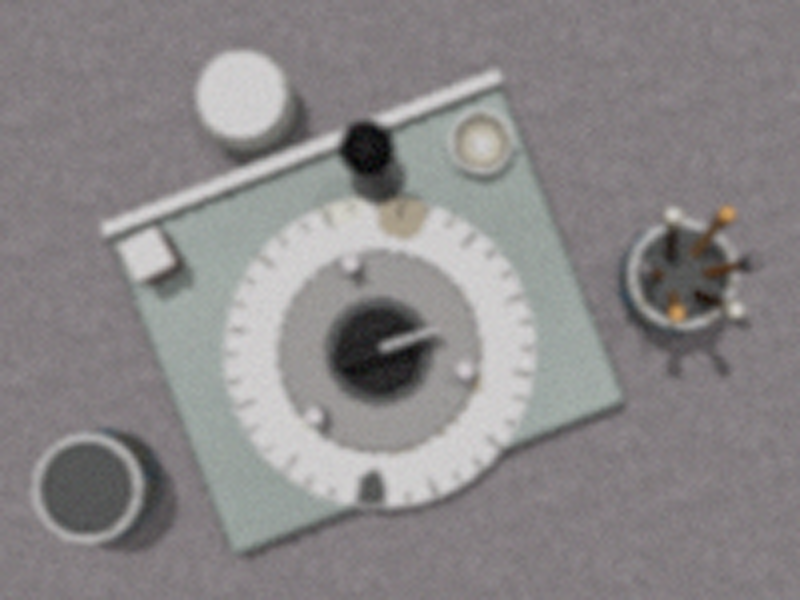

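View pics/side0c.png

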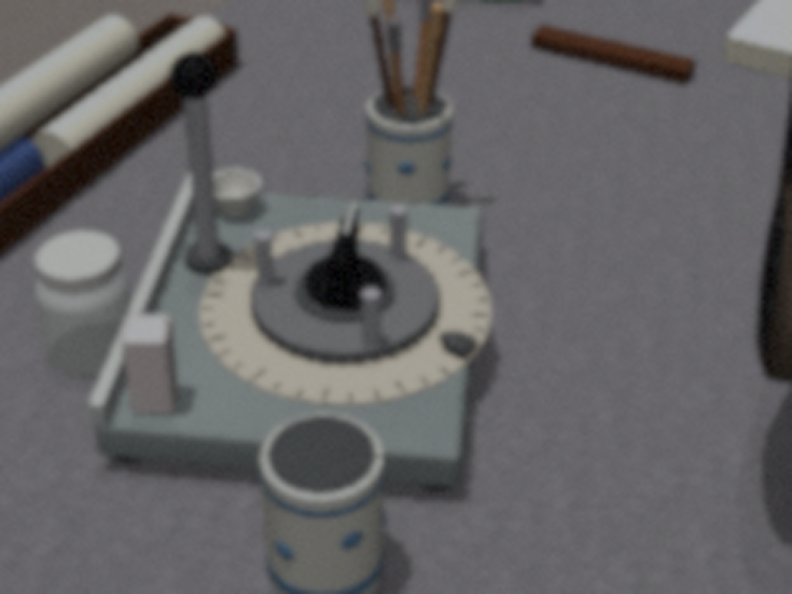

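View pics/top0.png

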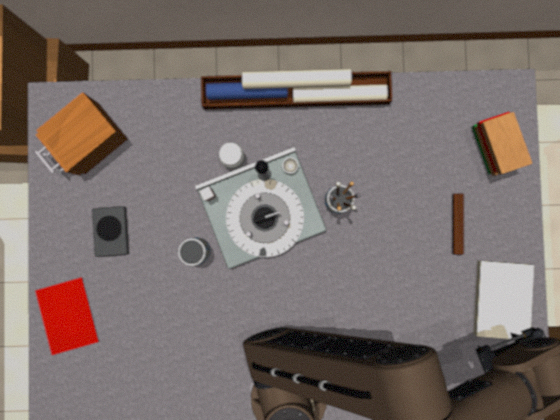

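View pics/side0.png

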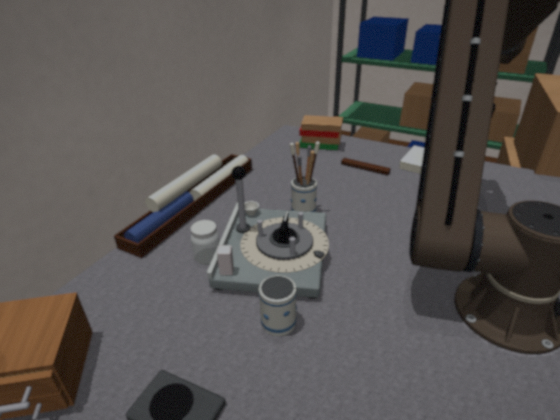

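Run:
```python
from h import *
from scipy.spatial.transform import Rotation as Ro
st=manip.state();q=st['ee_rot'];R=Ro.from_quat([q[1],q[2],q[3],q[0]]).as_matrix();print(R.round(3))
s=manip.snapshot('top')
f=lambda u,v,z:ray(s,(170+(u-1.5)/4,130+(v-1.5)/4),z)
P={k:f(*v) for k,v in dict(A=(351,265,.116),B=(465,370,.116),C=(316,412,.116)).items()}
from numpy.linalg import norm
A,B,C=[P[k][:2] for k in 'ABC']
print(P,[norm(A-B),norm(B-C),norm(C-A)],70*3**.5)
cen=(A+B+C)/3;print('cen pegs',cen)
for k in 'ABC': d=P[k][:2]-cen;print(k,norm(d),np.degrees(np.arctan2(d[1],d[0])))
n=f(438,330,.117)[:2]-cen;print('nose',norm(n),np.degrees(np.arctan2(n[1],n[0])))
for a in [(374,470),(372,505)]:
  n=f(*a,.06)[:2]-cen;print('mark',norm(n),np.degrees(np.arctan2(n[1],n[0])))
po=f(365,147,.24);print('post',po,norm(po[:2]-cen),np.degrees(np.arctan2(*(po[:2]-cen)[::-1])))
# dial circle
for c in [(222,352),(538,352),(380,195),(380,509)]: print(f(*c,.052)[:2]-cen)
w=manip.snapshot('wrist');print(w['T_tool_cam'],w['fx'],w['cx'],w['cy'])
```

```text
[[-0.     0.942  0.335]
 [-0.     0.335 -0.942]
 [-1.    -0.     0.   ]]
{'A': array([0.64757627, 0.07753083, 0.116     ]), 'B': array([ 0.56476603, -0.00794817,  0.116     ]), 'C': array([0.53551348, 0.1069304 , 0.116     ])} [np.float64(0.11901342285273792), np.float64(0.11854449400962108), np.float64(0.11585509582840786)] 121.2435565298214
cen pegs [0.5826186  0.05883769]
A 0.06759388453359708 16.054451789056543
B 0.06913077826267945 -104.96585498484184
C 0.06731865001591615 134.4056229164771
nose 0.048729427962748414 -74.17468136853796
mark 0.09484416476693062 175.68636206006403
mark 0.12253343002578111 175.6146583748637
post [0.72275964 0.05923093 0.24      ] 0.14014159953936636 0.16077400525423344
[0.00218181 0.12673136]
[-0.00421118 -0.1256705 ]
[ 0.12480235 -0.00251355]
[-0.12594205  0.00343172]
[[-1.85693728e-04 -2.89741429e-01  9.57104942e-01 -1.69314120e-01]
 [ 3.41757489e-04 -9.57104921e-01 -2.89741357e-01  8.31697652e-02]
 [ 9.99999924e-01  2.73294629e-04  2.76749684e-04 -2.60851906e-04]
 [ 0.00000000e+00  0.00000000e+00  0.00000000e+00  1.00000000e+00]] 372.53438996840816 280.30023116603326 209.79337345544738
```

```bash
cat >> h.py <<'E'
from scipy.spatial.transform import Rotation as Ro
def rotm(psi):
    # tool: x down, z at angle psi, y at psi+90
    p=np.radians(psi);z=np.array([np.cos(p),np.sin(p),0]);y=np.array([-z[1],z[0],0]);return np.column_stack([[0,0,-1],y,z])
def cur():
    st=manip.state();q=st['ee_rot'];return np.array(st['ee_pos']),Ro.from_quat([q[1],q[2],q[3],q[0]]).as_matrix(),st
def plan(xyz,psi,n):
    p,R,st=cur();T=np.array(xyz,float);rv=Ro.from_matrix(R.T@rotm(psi)).as_rotvec()
    pp,RR=p,R
    for i in range(n):
        pn=p+(T-p)*(i+1)/n; d=RR.T@(pn-pp)*1000
        print(np.round(d,1).tolist(),np.round(rv/n,4).tolist()); pp=pn; RR=RR@Ro.from_rotvec(rv/n).as_matrix()
C0=np.array([.5822,.0586])
def pol(r,phi): a=np.radians(phi);return C0+r*np.array([np.cos(a),np.sin(a)])
E
python3 - <<'E'
from h import *
plan([*pol(.07,134.4),.215],44,15)
E
```

```text
[-0.0, 35.9, -36.6] [-0.1331, 0.0, 0.0]
[-0.0, 40.5, -31.5] [-0.1331, 0.0, 0.0]
[-0.0, 44.3, -25.8] [-0.1331, 0.0, 0.0]
[-0.0, 47.3, -19.7] [-0.1331, 0.0, 0.0]
[-0.0, 49.5, -13.3] [-0.1331, 0.0, 0.0]
[-0.0, 50.8, -6.6] [-0.1331, 0.0, 0.0]
[-0.0, 51.3, 0.2] [-0.1331, 0.0, 0.0]
[-0.0, 50.8, 7.0] [-0.1331, 0.0, 0.0]
[-0.0, 49.4, 13.7] [-0.1331, 0.0, 0.0]
[-0.0, 47.1, 20.1] [-0.1331, 0.0, 0.0]
[-0.0, 44.1, 26.2] [-0.1331, 0.0, 0.0]
[-0.0, 40.2, 31.8] [-0.1331, 0.0, 0.0]
[-0.0, 35.6, 36.9] [-0.1331, 0.0, 0.0]
[-0.0, 30.4, 41.3] [-0.1331, 0.0, 0.0]
[-0.0, 24.6, 45.0] [-0.1331, 0.0, 0.0]
```

Request:
jog_arm(series=[[0,36,-36.5,-0.133,0,0],[0,40.5,-31.5,-0.133,0,0],[0,44.5,-26,-0.133,0,0],[0,47.5,-19.5,-0.133,0,0],[0,49.5,-13.5,-0.133,0,0]], jaw=40, force=20)

```text
time_s: 2.22
ee_pos: [0.3183, -0.3546, 0.2148]
ee_rot: [0.68, 0.195, 0.679, -0.195]
ft_force: [0.7, 0.3, 0.8]
width: 0.0504
```

Request:
jog_arm(series=[[0,51,-6.5,-0.133,0,0],[0,51,0,-0.133,0,0],[0,51,7,-0.133,0,0],[0,49.5,13.5,-0.133,0,0],[0,47,20,-0.133,0,0]])

```text
time_s: 2.85
ee_pos: [0.4261, -0.122, 0.2149]
ee_rot: [0.706, -0.037, 0.706, 0.037]
ft_force: [-0.2, -1.4, 0.7]
width: 0.0401
```

Request:
jog_arm(series=[[0,44,26,-0.133,0,0],[0,40,32,-0.133,0,0],[0,35.5,37,-0.133,0,0],[0,30.5,41,-0.133,0,0],[0,24.5,45,-0.133,0,0]])

```text
time_s: 3.48
ee_pos: [0.5343, 0.1102, 0.2148]
ee_rot: [0.655, -0.266, 0.655, 0.266]
ft_force: [-1.0, -1.6, 0.6]
width: 0.0401
```

```bash
cat >> h.py <<'E'
def wsnap(name):
    p,R,st=cur(); s=snap('wrist',name); T=np.array(s['T_tool_cam']); W=np.eye(4);W[:3,:3]=R;W[:3,3]=p; M=W@T
    s['R']=M[:3,:3].T; s['t']=-M[:3,:3].T@M[:3,3]; return s
E
python3 - <<'E'
from h import *
p,R,st=cur();print(p,R.round(3),st['width'],st['joints'])
s=wsnap('w1')
for k,v in dict(A=(*pol(.07,16),.116),B=(*pol(.07,-104.5),.116),C=(*pol(.07,134.4),.116),c=(*C0,.123),nose=(*pol(.05,-74),.117),mk=(*pol(.093,175.6),.06)).items(): print(k,proj(s,v))
plan([*pol(.07,134.4),.215],44,2)
E
```

```text
[0.53430317 0.11018644 0.21476873] [[ 0.    -0.697  0.718]
 [-0.     0.718  0.697]
 [-1.    -0.     0.   ]] 0.04007669154989136 [ 8.23654698e-02  3.78020518e-01  1.75462535e+00 -1.97815715e-04
  1.00848968e+00 -6.88108962e-01]
A [351.19741406 329.57176621]
B [205.43935994 332.96742434]
C [276.32088718 211.12088198]
c [276.85189484 298.60089213]
nose [248.90346057 341.60824491]
mk [208.69368816 193.14258633]
[-0.2, -0.9, -3.0] [0.0053, 0.0011, 0.0002]
[-0.2, -1.0, -3.0] [0.0053, 0.0011, 0.0002]
```

View pics/w1.png

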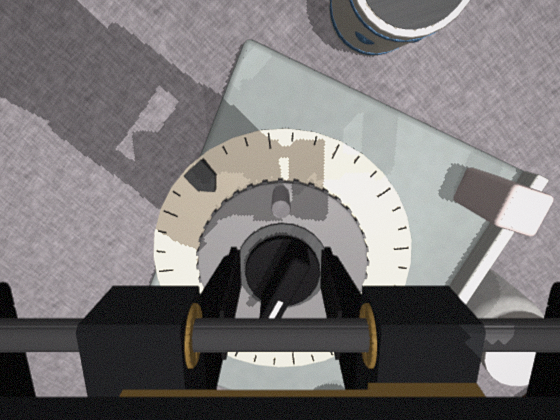

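Run:
```python
import cv2
a=cv2.imread('pics/w1.png');cv2.imwrite('pics/w1c.png',cv2.resize(a[150:300,180:380],None,fx=4,fy=4,interpolation=cv2.INTER_CUBIC))
```

```text
(no output)
```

View pics/w1c.png

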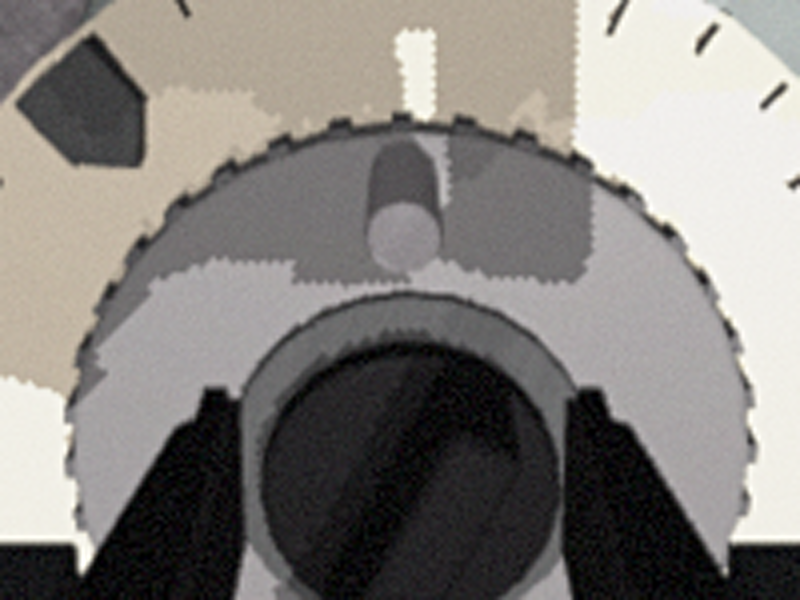

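Run:
```python
from h import *
from scipy.optimize import least_squares
p,R,st=cur();s=manip.snapshot('wrist');s=wsnap('w1b')
f=lambda u,v,z:ray(s,(180+(u-1.5)/4,150+(v-1.5)/4),z)[:2]
ring=[f(u,v,.066) for u,v in [(402,128),(283,148),(230,172),(580,168),(140,245),(110,290),(690,250),(750,430),(72,425)]]
peg=f(404,238,.116);mk=f(140,166,.06)
print('peg',peg,'mk',mk)
r=least_squares(lambda c:[np.hypot(*(q-c))-.08 for q in ring],C0);print('ring c',r.x,r.fun.round(4))
r2=least_squares(lambda c:[np.hypot(*(q-c[:2]))-c[2] for q in ring],[*C0,.08]);print(r2.x)
c=r.x
for q in (peg,mk): d=q-c;print(np.hypot(*d),np.degrees(np.arctan2(d[1],d[0])))
# skirt z=.083 r=.034
sk=[f(u,v,.083) for u,v in [(410,347),(300,400),(520,400),(262,480),(558,480)]]
print('skirt',least_squares(lambda c:[np.hypot(*(q-c))-.034 for q in sk],C0).x)
```

```text
peg [0.53510821 0.1138782 ] mk [0.49288469 0.07271874]
ring c [0.58484608 0.06534846] [-0.0005  0.0001  0.0002 -0.0004  0.0003 -0.0001  0.0008 -0.0011 -0.001 ]
[0.58408009 0.06608171 0.07915393]
0.06949094841230963 135.7043784366807
0.09225626448460596 175.41780170368108
skirt [0.5847668  0.06492965]
```

```bash
sed -i 's/^C0=.*/C0=np.array([.5848,.0652])/' h.py
python3 - <<'E'
from h import *
print(pol(.07,135.7))
plan([*pol(.07,135.7),.14],45.7,5)
E
```

```text
[0.53470151 0.11408907]
[14.9, 0.5, 0.6] [-0.0057, -0.0, -0.0]
[14.9, 0.5, 0.6] [-0.0057, -0.0, -0.0]
[14.9, 0.5, 0.7] [-0.0057, -0.0, -0.0]
[14.9, 0.5, 0.7] [-0.0057, -0.0, -0.0]
[14.9, 0.5, 0.7] [-0.0057, -0.0, -0.0]
```

Request:
jog_arm(series=[[15,0.5,0.6,-0.006,0,0],[15,0.5,0.6,-0.006,0,0],[15,0.5,0.6,-0.006,0,0],[15,0.5,0.6,-0.006,0,0],[15,0.5,0.6,-0.006,0,0]])

```text
time_s: 4.25
ee_pos: [0.534, 0.1122, 0.1385]
ee_rot: [0.652, -0.274, 0.652, 0.274]
ft_force: [-0.2, -1.0, -0.0]
width: 0.04
```

Run:
```python
from h import *
p,R,st=cur();print(p,R.round(3)[:2])
s=wsnap('w2')
print(proj(s,[*pol(.07,135.7),.116]),proj(s,[*C0,.123]))
a=cv2.imread('pics/w2.png');cv2.imwrite('pics/w2c.png',cv2.resize(a[150:300,180:380],None,fx=4,fy=4,interpolation=cv2.INTER_CUBIC))
```

```text
[0.53403164 0.1121521  0.13847393] [[-0.    -0.715  0.7  ]
 [-0.     0.7    0.715]]
[281.53197363 249.08523709] [281.59937335 363.4214121 ]
```

View pics/w2c.png

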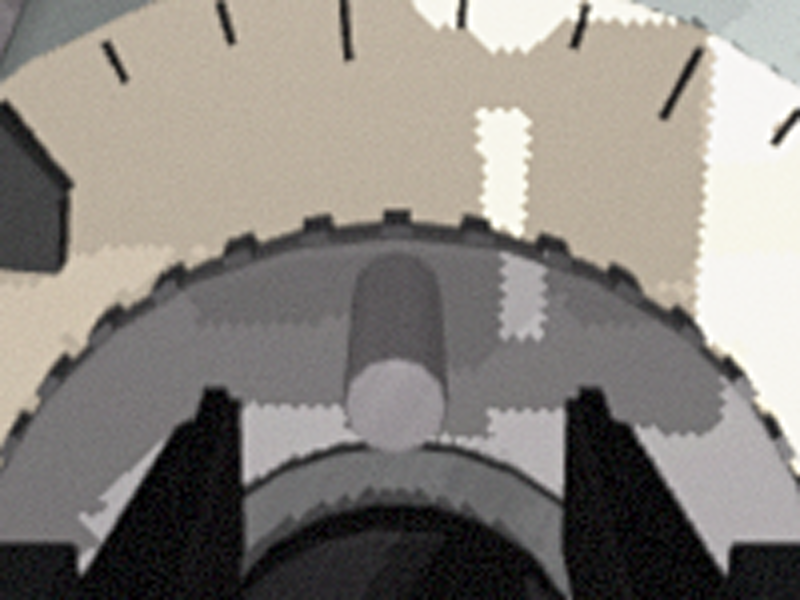

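Request:
jog_arm(series=[[13,0,0,0,0,0],[13,0,0,0,0,0],[13,0,0,0,0,0],[13,0,0,0,0,0],[11,0,0,0,0,0]])

```text
time_s: 4.92
ee_pos: [0.534, 0.1123, 0.0757]
ee_rot: [0.652, -0.274, 0.652, 0.274]
ft_force: [-0.1, 1.0, 0.6]
width: 0.0399
```

Request:
jog_arm(series=[[0,0,0,0,0,0],[0,0,0,0,0,0],[0,0,0,0,0,0],[0,0,0,0,0,0],[0,0,0,0,0,0]], jaw=17, force=40)

```text
time_s: 5.55
ee_pos: [0.534, 0.1122, 0.0768]
ee_rot: [0.652, -0.274, 0.652, 0.274]
ft_force: [-1.2, -2.6, 1.6]
width: 0.0171
```

Run:
```python
from h import *
p,R,st=cur();print(p,R.round(3)[:2],p[:2]-C0,st['joints'],st['ft_force'])
s=wsnap('w3')
d=p[:2]-C0;print(np.hypot(*d),np.degrees(np.arctan2(d[1],d[0])), np.degrees(np.arctan2(R[1,2],R[0,2])))
```

```text
[0.53401388 0.11216943 0.07684297] [[ 0.    -0.715  0.7  ]
 [-0.     0.7    0.715]] [-0.05078612  0.04696943] [ 8.61053069e-02  5.62818473e-01  1.88817448e+00 -4.08623639e-04
  6.90602446e-01 -7.09608718e-01] [-1.24223819 -2.64745406  1.61341303]
0.06917627835994083 137.23587801486318 45.60910214763338
```

View pics/w3.png

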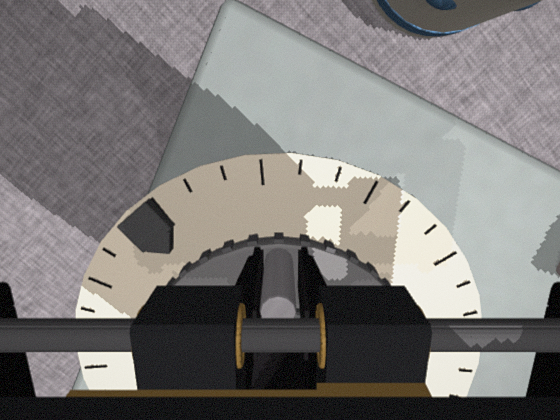

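Request:
jog_arm(series=[[0,-0.3,-7,-0.1,0,0],[0,-0.3,-7,-0.1,0,0],[0,-0.3,-7,-0.1,0,0],[0,-0.3,-7,-0.1,0,0],[0,-0.3,-7,-0.1,0,0]])

```text
time_s: 6.22
ee_pos: [0.5165, 0.0828, 0.0768]
ee_rot: [0.563, -0.428, 0.563, 0.428]
ft_force: [-0.7, 5.2, 1.2]
width: 0.017
```

```bash
cat >> h.py <<'E'
def rep():
    p,R,st=cur();d=p[:2]-C0;F=R.T@st['ft_force']
    print('p',p.round(4),'r %.4f phi %.1f psi %.1f'%(np.hypot(*d),np.degrees(np.arctan2(d[1],d[0])),np.degrees(np.arctan2(R[1,2],R[0,2]))),'Ftool',F.round(1),'w',st['width'],'t',st['time_s'],'M',(R.T@st['wrist_torque']).round(2), 'j',np.round(st['joints'],2))
E
python3 - <<'E'
from h import *
rep()
E
```

```text
p [0.5165 0.0828 0.0768] r 0.0705 phi 165.5 psi 74.4 Ftool [-1.2  2.1  4.8] w 0.017040388122480928 t 6.225 M [-0.03 -0.83  0.1 ] j [ 0.03  0.54  1.94  0.    0.66 -1.27]
```

Request:
jog_arm(series=[[0,-0.2,-4.2,-0.06,0,0],[0,-0.2,-4.2,-0.06,0,0],[0,-0.2,-4.2,-0.06,0,0],[0,-0.2,-4.2,-0.06,0,0],[0,-0.2,-4.2,-0.06,0,0]])

```text
time_s: 6.85
ee_pos: [0.5138, 0.0621, 0.0766]
ee_rot: [0.493, -0.506, 0.493, 0.507]
ft_force: [-2.5, 4.7, 1.7]
width: 0.0173
```

```bash
python3 -c "
from h import *
rep()"
```

```text
p [0.5138 0.0621 0.0766] r 0.0711 phi -177.5 psi 91.6 Ftool [-1.7  2.4  4.7] w 0.017256173847917302 t 6.85 M [ 0.01 -0.88  0.32] j [-0.01  0.53  1.96  0.    0.65 -1.61]
```

Request:
jog_arm(series=[[0,-0.3,-4.2,-0.06,0,0],[0,-0.3,-4.2,-0.06,0,0],[0,-0.3,-4.2,-0.06,0,0],[0,-0.3,-4.2,-0.06,0,0],[0,-0.3,-4.2,-0.06,0,0]])

```text
time_s: 7.48
ee_pos: [0.5177, 0.0415, 0.0764]
ee_rot: [0.412, -0.574, 0.412, 0.576]
ft_force: [-4.4, 3.8, 1.7]
width: 0.0172
```

```bash
python3 -c "
from h import *
rep()"
```

```text
p [0.5177 0.0415 0.0764] r 0.0711 phi -160.6 psi 108.7 Ftool [-1.7  3.   5. ] w 0.017159446650572893 t 7.475 M [-0.03 -0.98  0.35] j [-0.05  0.54  1.95  0.    0.66 -1.95]
```

Request:
jog_arm(series=[[0,-0.2,-3.5,-0.05,0,0],[0,-0.2,-3.5,-0.05,0,0],[0,-0.2,-3.5,-0.05,0,0],[0,-0.2,-3.5,-0.05,0,0],[0,-0.2,-3.5,-0.05,0,0]])

```text
time_s: 8.1
ee_pos: [0.5222, 0.0346, 0.0762]
ee_rot: [0.34, -0.616, 0.336, 0.626]
ft_force: [-13.8, 86.4, 10.8]
width: 0.0236
```

```bash
python3 -c "
from h import *
rep();snap('top','top1')
a=cv2.imread('pics/top1.png');cv2.imwrite('pics/top1c.png',cv2.resize(a[130:280,170:370],None,fx=4,fy=4,interpolation=cv2.INTER_CUBIC))
"
```

```text
p [0.5222 0.0346 0.0762] r 0.0697 phi -153.9 psi 122.8 Ftool [ -9.7 -35.2  80.2] w 0.02362604736019958 t 8.1 M [  0.62 -13.27  -6.01] j [-0.07  0.54  1.94  0.02  0.67 -2.22]
```

View pics/top1c.png

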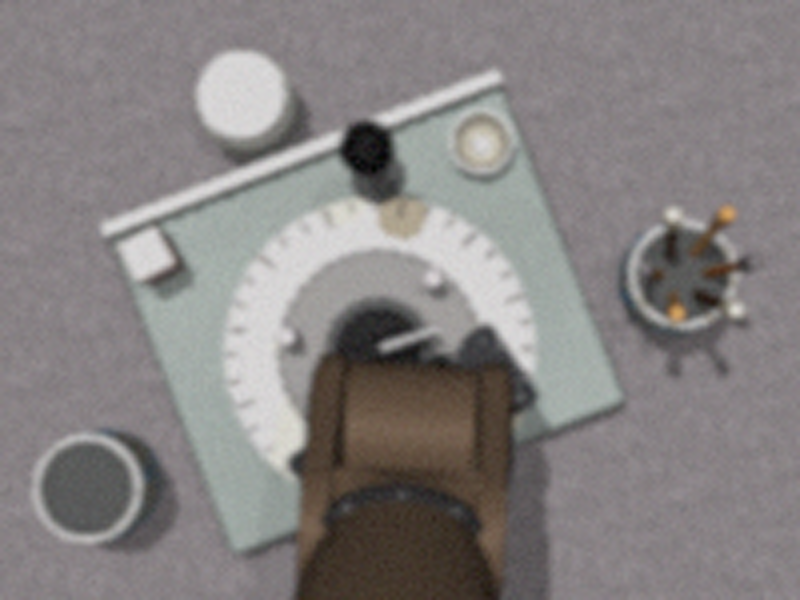

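Request:
jog_arm(series=[[0,0,3,0.02,0,0],[0,0,3,0.02,0,0],[0,0,3,0.02,0,0],[0,0,0,0,0,0],[0,0,0,0,0,0]])

```text
time_s: 8.78
ee_pos: [0.5202, 0.0375, 0.0764]
ee_rot: [0.357, -0.609, 0.356, 0.613]
ft_force: [-6.2, 39.0, 4.2]
width: 0.0174
```

```bash
python3 -c "
from h import *
rep();s=snap('top','top2')
f=lambda u,v,z:ray(s,(170+(u-1.5)/4,130+(v-1.5)/4),z)[:2]
c=np.array([.5826,.0588])
for a in [(433,278),(290,338)]:
  d=f(*a,.116)-c;print(np.hypot(*d),np.degrees(np.arctan2(d[1],d[0])))
"
```

```text
p [0.5202 0.0375 0.0764] r 0.0703 phi -156.8 psi 119.4 Ftool [ -4.  -13.8  37. ] w 0.017406121787232897 t 8.775 M [ 0.17 -6.07 -2.4 ] j [-0.06  0.54  1.95  0.01  0.66 -2.15]
0.06916494994287772 -39.50292493791998
0.06757208196963306 81.41703515534874
```

Request:
jog_arm(series=[[0,0,2,0,0,0],[0,0,2,0,0,0],[0,0,0,0,0,0],[0,0,0,0,0,0],[0,0,0,0,0,0]])

```text
time_s: 9.45
ee_pos: [0.52, 0.0378, 0.0765]
ee_rot: [0.357, -0.61, 0.356, 0.611]
ft_force: [0.0, 11.1, -0.7]
width: 0.017
```

```bash
python3 -c "
from h import *
rep();s=wsnap('w4')"
```

```text
p [0.52   0.0378 0.0765] r 0.0704 phi -157.1 psi 119.5 Ftool [ 0.7 -5.5  9.7] w 0.017019020789591444 t 9.45 M [ 0.05 -1.7  -1.  ] j [-0.05  0.54  1.95  0.    0.66 -2.14]
```

View pics/w4.png

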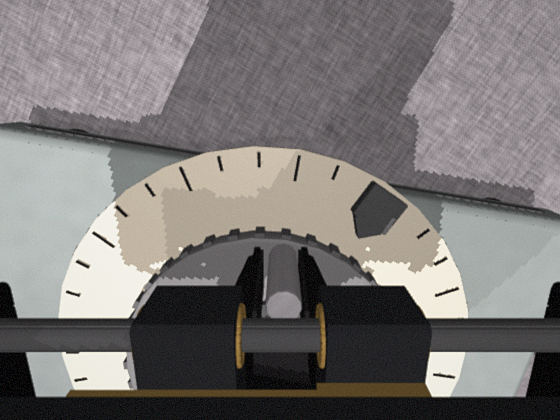

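Request:
jog_arm(series=[[0,0,1,0,0,0],[0,0,0,0,0,0],[0,0,0,0,0,0],[0,0,0,0,0,0],[0,0,0,0,0,0]], jaw=40)

```text
time_s: 10.12
ee_pos: [0.5197, 0.0375, 0.0766]
ee_rot: [-0.356, 0.611, -0.356, -0.611]
ft_force: [-0.3, -0.1, 0.5]
width: 0.0402
```

Request:
jog_arm(series=[[-27,0,0,0,0,0],[-27,0,0,0,0,0],[-27,0,0,0,0,0],[-27,0,0,0,0,0],[-27,0,0,0,0,0]])

```text
time_s: 10.75
ee_pos: [0.5196, 0.0376, 0.2125]
ee_rot: [-0.356, 0.611, -0.356, -0.611]
ft_force: [-0.9, 0.5, 0.1]
width: 0.0402
```

```bash
python3 -c "
from h import *
rep();s=wsnap('w5')
plan([*C0,.2],16,10)"
```

```text
p [0.5196 0.0376 0.2125] r 0.0708 phi -157.1 psi 119.5 Ftool [-0.1  0.5  0.9] w 0.04024658562842316 t 10.75 M [-0.03 -0.03 -0.17] j [-0.05  0.35  1.81 -0.    0.98 -2.14]
[1.6, -6.9, -0.8] [0.1807, 0.0002, 0.0005]
[1.6, -7.0, 0.5] [0.1807, 0.0002, 0.0005]
[1.6, -6.7, 1.7] [0.1807, 0.0002, 0.0005]
[1.6, -6.3, 2.9] [0.1807, 0.0002, 0.0005]
[1.6, -5.7, 4.0] [0.1807, 0.0002, 0.0005]
[1.6, -4.9, 5.0] [0.1807, 0.0002, 0.0005]
[1.6, -3.9, 5.8] [0.1807, 0.0002, 0.0005]
[1.6, -2.8, 6.4] [0.1807, 0.0002, 0.0005]
[1.6, -1.6, 6.8] [0.1807, 0.0002, 0.0005]
[1.6, -0.4, 7.0] [0.1807, 0.0002, 0.0005]
```

View pics/w5.png

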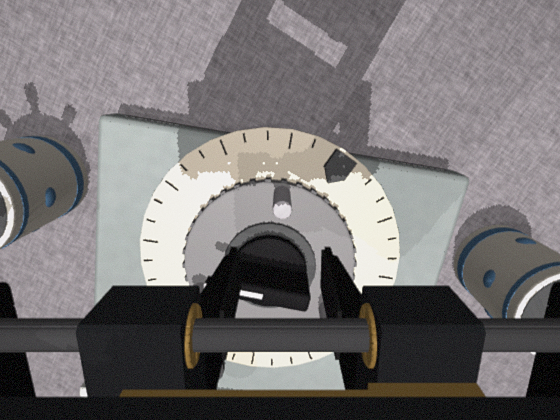

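Request:
jog_arm(series=[[1.5,-7,-1,0.18,0,0],[1.5,-7,0.5,0.18,0,0],[1.5,-6.5,1.5,0.18,0,0],[1.5,-6.5,3,0.18,0,0],[1.5,-5.5,4,0.18,0,0]])

```text
time_s: 11.42
ee_pos: [0.5518, 0.0512, 0.2038]
ee_rot: [0.587, -0.393, 0.588, 0.393]
ft_force: [-0.3, -0.0, 0.3]
width: 0.0399
```

Request:
jog_arm(series=[[1.5,-5,5,0.18,0,0],[1.5,-4,6,0.18,0,0],[1.5,-3,6.5,0.18,0,0],[1.5,-1.5,7,0.18,0,0],[1.5,-0.5,7,0.18,0,0]])

```text
time_s: 12.05
ee_pos: [0.5845, 0.0653, 0.1962]
ee_rot: [0.7, -0.099, 0.7, 0.099]
ft_force: [-0.1, 0.4, -0.2]
width: 0.04
```

```bash
python3 -c "
from h import *
rep();s=wsnap('w6')
print(proj(s,[*C0,.123]),proj(s,[*pol(.05,-74),.117]))
a=cv2.imread('pics/w6.png');cv2.imwrite('pics/w6c.png',cv2.resize(a[100:300,150:410],None,fx=3,fy=3,interpolation=cv2.INTER_CUBIC))
"
```

```text
p [0.5845 0.0653 0.1962] r 0.0004 phi 159.7 psi 16.0 Ftool [0.2 0.4 0. ] w 0.04004407299735425 t 12.05 M [-0.02 -0.17  0.02] j [-0.    0.46  1.67 -0.    1.01 -0.28]
[279.13542687 222.56868889] [279.15252369 283.87251223]
```

View pics/w6c.png

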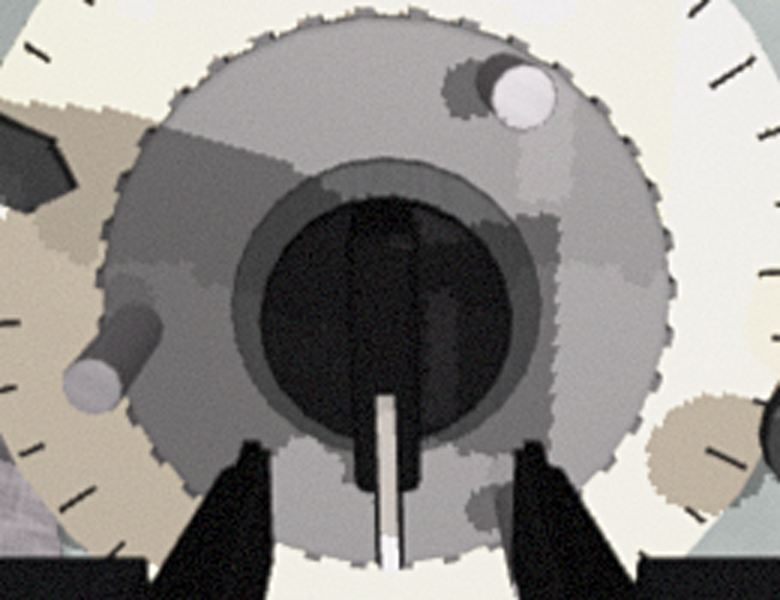

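```bash
python3 -c "
from h import *
from scipy.optimize import least_squares
s=wsnap('w6')
f=lambda u,v,z:ray(s,(150+(u-1)/3,100+(v-1)/3),z)[:2]
ring=[f(u,v,.066) for u,v in [(385,17),(260,45),(186,98),(128,180),(106,280),(508,45),(575,100),(636,180),(668,275),(610,455),(195,490)]]
sk=[f(u,v,.083) for u,v in [(388,198),(300,225),(262,310),(512,310),(475,225)]]
r=least_squares(lambda c:[np.hypot(*(q-c))-.08 for q in ring],C0);print(r.x,r.fun.round(4))
r3=least_squares(lambda c:[np.hypot(*(q-c))-.034 for q in sk],C0);print('skirt',r3.x,r3.fun.round(4))
an=lambda q:(np.hypot(*(q-r.x)),np.degrees(np.arctan2(*(q-r.x)[::-1])))
print('pegs',an(f(524,97,.116)),an(f(93,386,.116)),'mk',an(f(75,187,.06)),'nose',an(f(390,560,.117)), an(f(384,398,.123)))
a,b=f(385,398,.123),f(390,560,.118); print(np.degrees(np.arctan2(*(b-a)[::-1])))
"
```

```text
[0.58510862 0.06124736] [ 0.0004  0.0001 -0.0007 -0.0013 -0.0025  0.0002 -0.0022 -0.0023 -0.0009
 -0.0026 -0.0034]
skirt [0.58515928 0.06437436] [-0.0007  0.0005 -0.0009 -0.001   0.0007]
pegs (np.float64(0.07159895271381553), np.float64(79.78854102431224)) (np.float64(0.06862017245275001), np.float64(-162.16575032332182)) mk (np.float64(0.09201631005100343), np.float64(173.01457769081014)) nose (np.float64(0.04802897432935102), np.float64(-72.41923341423632)) (np.float64(0.0031593256885362178), np.float64(-67.99333091839303))
-73.00351779790469
```

Request:
jog_arm(series=[[21,0,0,-0.02,0,0],[21,0,0,0,0,0],[21,0,0,0,0,0],[21,0,0,0,0,0],[21,0,0,0,0,0]])

```text
time_s: 12.78
ee_pos: [0.5841, 0.0651, 0.0909]
ee_rot: [0.699, -0.11, 0.699, 0.109]
ft_force: [0.1, 0.2, -0.1]
width: 0.0399
```

Request:
jog_arm(series=[[0,0,0,0,0,0],[0,0,0,0,0,0],[0,0,0,0,0,0],[0,0,0,0,0,0],[0,0,0,0,0,0]], jaw=10, force=15)

```text
time_s: 13.4
ee_pos: [0.5829, 0.0648, 0.0925]
ee_rot: [0.698, -0.108, 0.7, 0.108]
ft_force: [-8.8, -4.4, 6.1]
width: 0.0158
```

```bash
python3 -c "
from h import *
rep()
"
```

```text
p [0.5829 0.0648 0.0925] r 0.0020 phi -167.1 psi 17.6 Ftool [-6.1 -1.6 -9.7] w 0.015789352483390893 t 13.4 M [ 0.11  1.59 -0.33] j [-0.    0.58  1.77 -0.    0.79 -0.31]
```

Request:
jog_arm(series=[[0,0,-1.5,0,0,0],[0,0,0,0.1,0,0],[0,0,0,0.13,0,0],[0,0,0,0.13,0,0],[0,0,0,0.13,0,0]])

```text
time_s: 14.02
ee_pos: [0.5841, 0.0648, 0.0925]
ee_rot: [0.705, 0.066, 0.703, -0.066]
ft_force: [4.1, -1.6, -1.3]
width: 0.0157
```

```bash
python3 -c "
from h import *
rep()
"
```

```text
p [0.5841 0.0648 0.0925] r 0.0008 phi -146.8 psi -10.7 Ftool [ 1.3 -0.8  4.3] w 0.01571529387589612 t 14.025 M [-0.15 -0.68  0.06] j [-0.    0.58  1.77 -0.    0.78  0.19]
```

Request:
jog_arm(series=[[0,0,0,0.14,0,0],[0,0,0,0.14,0,0],[0,0,0,0.14,0,0],[0,0,0,0.14,0,0],[0,0,0,0.14,0,0]])

```text
time_s: 14.65
ee_pos: [0.5858, 0.0639, 0.0926]
ee_rot: [0.641, 0.304, 0.636, -0.303]
ft_force: [12.0, -8.4, -7.5]
width: 0.0159
```

```bash
python3 -c "
from h import *
rep()
"
```

```text
p [0.5858 0.0639 0.0926] r 0.0017 phi -53.3 psi -50.9 Ftool [ 7.6  4.  14.1] w 0.01591933808473443 t 14.65 M [-0.14 -2.35  0.58] j [-0.    0.59  1.77 -0.    0.78  0.89]
```

Request:
jog_arm(series=[[0,0,1.5,0.12,0,0],[0,0,0.5,0.12,0,0],[0,0,0.5,0.12,0,0],[0,0,0.5,0.12,0,0],[0,0,0,0.12,0,0]])

```text
time_s: 15.28
ee_pos: [0.5865, 0.0621, 0.0925]
ee_rot: [0.522, 0.48, 0.519, -0.478]
ft_force: [8.3, -2.7, -3.3]
width: 0.0161
```

```bash
python3 -c "
from h import *
rep()
wsnap('w7');s=snap('side','s7');
a=cv2.imread('pics/s7.png');cv2.imwrite('pics/s7c.png',cv2.resize(a[180:300,200:360],None,fx=5,fy=5,interpolation=cv2.INTER_CUBIC))
"
```

```text
p [0.5865 0.0621 0.0925] r 0.0035 phi -61.3 psi -85.2 Ftool [3.4 8.1 3.4] w 0.01611963842404047 t 15.275 M [-0.12 -0.51  1.11] j [-0.01  0.59  1.77 -0.    0.78  1.48]
```

View pics/w7.png

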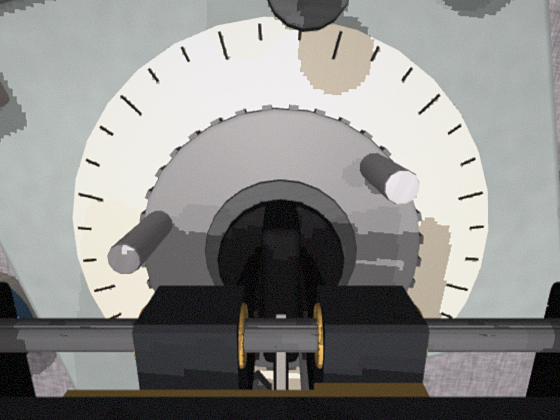

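View pics/s7c.png

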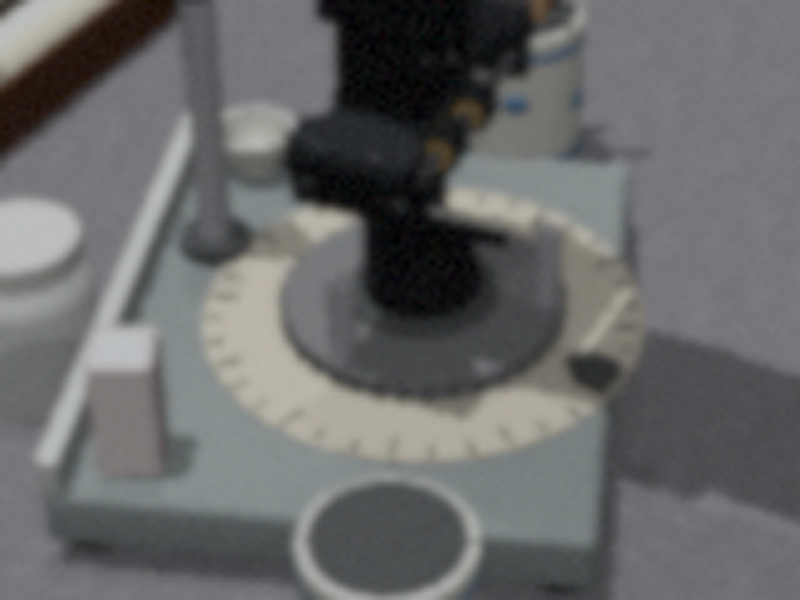

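Request:
jog_arm(series=[[0,0,0.3,0.06,0,0],[0,0,0,0.06,0,0],[0,0,0,0.04,0,0],[0,0,0,0,0,0],[0,0,0,0,0,0]])

```text
time_s: 16.0
ee_pos: [0.5865, 0.0616, 0.0925]
ee_rot: [0.483, 0.519, 0.48, -0.517]
ft_force: [6.7, -1.5, -4.5]
width: 0.0158
```

Request:
jog_arm(series=[[0,0,0,0,0,0],[0,0,0,0,0,0],[0,0,0,0,0,0],[0,0,0,0,0,0],[0,0,0,0,0,0]], jaw=40)

```text
time_s: 16.62
ee_pos: [0.5845, 0.062, 0.0916]
ee_rot: [-0.481, -0.518, -0.481, 0.518]
ft_force: [0.5, 0.7, 0.9]
width: 0.0401
```

```bash
python3 -c "
from h import *
rep()
"
```

```text
p [0.5845 0.062  0.0916] r 0.0032 phi -95.0 psi -94.2 Ftool [-0.9  0.4 -0.7] w 0.040055012794677824 t 16.625 M [-0.01  0.06  0.  ] j [-0.01  0.59  1.77 -0.    0.78  1.64]
```

```bash
python3 -c "
from h import *
# manual: lift then 20 rows
p=np.array([.5845,.062,.0916]);psi=-94.2
tgt=np.array([.517,.042,.205]);N=20;dth=(-110-94.2)/N*-1
th=np.radians(204.2)/N
for i in range(N):
  R=rotm(psi); q=p+(tgt-p)/(N-i) if i>=0 else p
  # lift in first 5 rows only, xy afterwards
  q=p.copy()
  if i<5: q[2]+=(tgt[2]-.0916)/5
  else: q[:2]+=(tgt[:2]-p[:2])/(N-i)
  print(np.round(R.T@(q-p)*1000,1).tolist(),-round(th,4)); p=q; psi+=np.degrees(th)
"
```

```text
[-22.7, 0.0, 0.0] -0.1782
[-22.7, 0.0, 0.0] -0.1782
[-22.7, 0.0, 0.0] -0.1782
[-22.7, 0.0, 0.0] -0.1782
[-22.7, 0.0, 0.0] -0.1782
[0.0, -4.1, -2.4] -0.1782
[0.0, -3.6, -3.1] -0.1782
[0.0, -3.0, -3.6] -0.1782
[0.0, -2.3, -4.1] -0.1782
[0.0, -1.5, -4.4] -0.1782
[0.0, -0.7, -4.6] -0.1782
[0.0, 0.1, -4.7] -0.1782
[0.0, 1.0, -4.6] -0.1782
[0.0, 1.8, -4.4] -0.1782
[0.0, 2.5, -4.0] -0.1782
[0.0, 3.2, -3.5] -0.1782
[0.0, 3.7, -2.8] -0.1782
[0.0, 4.2, -2.1] -0.1782
[0.0, 4.5, -1.4] -0.1782
[0.0, 4.7, -0.5] -0.1782
```

Request:
jog_arm(series=[[-25,0,0,0,0,0],[-25,0,0,0,0,0],[-25,0,0,0,0,0],[-25,0,0,-0.15,0,0],[-14,0,0,-0.18,0,0]])

```text
time_s: 17.25
ee_pos: [0.5848, 0.062, 0.207]
ee_rot: [0.562, 0.431, 0.561, -0.43]
ft_force: [-0.2, -0.6, 0.3]
width: 0.0403
```

Request:
jog_arm(series=[[0,0,0,-0.18,0,0],[0,0,0,-0.18,0,0],[0,0,0,-0.18,0,0],[0,0,0,-0.18,0,0],[0,0,0,-0.18,0,0]])

```text
time_s: 17.88
ee_pos: [0.5845, 0.062, 0.2056]
ee_rot: [0.692, 0.143, 0.692, -0.143]
ft_force: [-0.1, -0.6, 0.3]
width: 0.04
```

Request:
jog_arm(series=[[0,0,0,-0.18,0,0],[0,0,0,-0.18,0,0],[0,0,0,-0.18,0,0],[0,0,0,-0.18,0,0],[0,0,0,-0.18,0,0]])

```text
time_s: 18.5
ee_pos: [0.5845, 0.062, 0.2056]
ee_rot: [0.686, -0.172, 0.686, 0.172]
ft_force: [-0.1, 0.2, 0.1]
width: 0.04
```

Request:
jog_arm(series=[[0,0,0,-0.18,0,0],[0,0,0,-0.18,0,0],[0,0,0,-0.18,0,0],[0,0,0,-0.18,0,0],[0,0,0,-0.18,0,0]])

```text
time_s: 19.12
ee_pos: [0.5845, 0.062, 0.2056]
ee_rot: [0.543, -0.453, 0.543, 0.453]
ft_force: [0.9, -0.6, -0.0]
width: 0.04
```

```bash
python3 -c "
from h import *
rep()
s=wsnap('w8');plan([.517,.042,.205],110,5)
"
```

```text
p [0.5845 0.062  0.2056] r 0.0032 phi -95.6 psi 79.8 Ftool [ 0.  -1.  -0.4] w 0.04000201490133004 t 19.125 M [-0.01 -0.06 -0.11] j [-0.01  0.45  1.66 -0.    1.03 -1.4 ]
[0.1, 12.6, -6.2] [-0.1038, -0.0, -0.0]
[0.1, 13.2, -4.9] [-0.1038, -0.0, -0.0]
[0.1, 13.6, -3.5] [-0.1038, -0.0, -0.0]
[0.1, 13.9, -2.1] [-0.1038, -0.0, -0.0]
[0.1, 14.1, -0.6] [-0.1038, -0.0, -0.0]
```

View pics/w8.png

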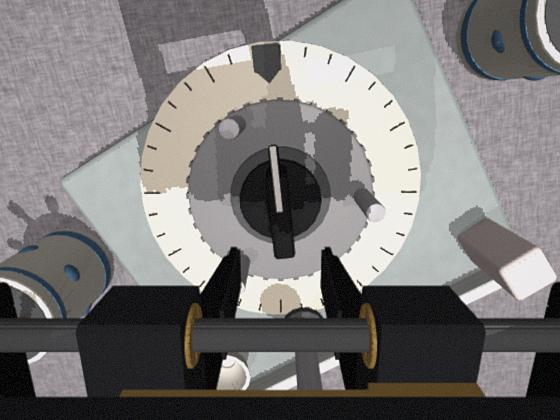

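Excellent view: nose tip near (274,148), bar tail (284,255), marker tip (267,82). I'll measure both directions here.

```bash
python3 -c "
import cv2
a=cv2.imread('pics/w8.png');cv2.imwrite('pics/w8c.png',cv2.resize(a[30:180,190:350],None,fx=4,fy=4,interpolation=cv2.INTER_CUBIC))
cv2.imwrite('pics/w8d.png',cv2.resize(a[125:275,190:350],None,fx=4,fy=4,interpolation=cv2.INTER_CUBIC))
"
```

```text
(no output)
```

View pics/w8c.png

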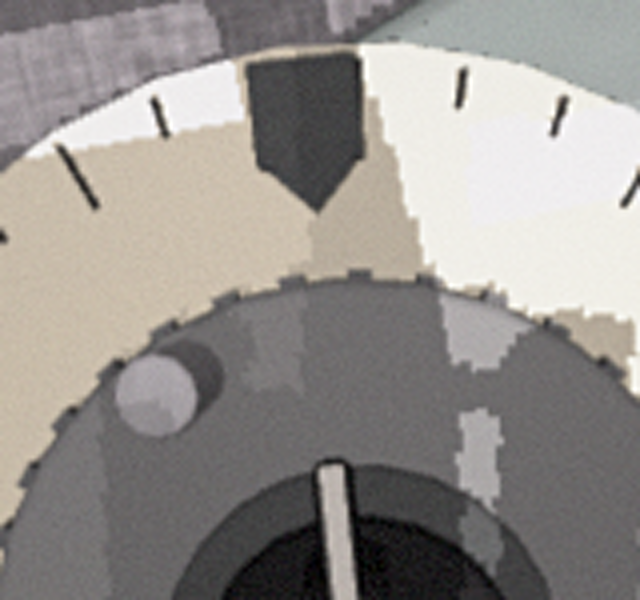

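View pics/w8d.png

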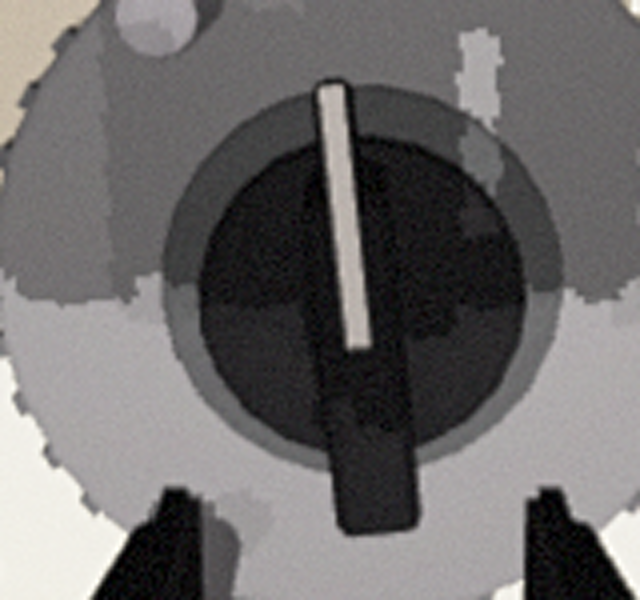

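```bash
python3 -c "
from h import *
from scipy.optimize import least_squares
s=wsnap('w8')
fc=lambda u,v,z:ray(s,(190+(u-1.5)/4,30+(v-1.5)/4),z)[:2]
fd=lambda u,v,z:ray(s,(190+(u-1.5)/4,125+(v-1.5)/4),z)[:2]
an=lambda d:np.degrees(np.arctan2(d[1],d[0]))%360
a,b=fd(331,85,.123),fd(359,348,.123);t=fd(379,530,.123)
print('line dir',an(a-b),'bar dir',an(a-t),'len',np.hypot(*(a-t)))
m=fc(318,212,.06);m0=fc(304,60,.06);print('marker own dir',an(m0-m),np.hypot(*(m0-m)))
sk=[fd(u,v,.083) for u,v in [(200,295),(526,295),(250,185),(475,185),(360,137)]]
r=least_squares(lambda c:[np.hypot(*(q-c))-.034 for q in sk],C0);print('skirt',r.x,r.fun.round(4))
rg=[fc(u,v,.066) for u,v in [(360,280),(295,287),(230,305),(120,370),(70,425),(610,372),(550,325),(485,300)]]
r2=least_squares(lambda c:[np.hypot(*(q-c))-.0795 for q in rg],C0);print('ring',r2.x,r2.fun.round(4))
for c in (r.x,r2.x): print('marker from c',an(m-c),np.hypot(*(m-c)),an(m0-c),'nose',an(a-c),np.hypot(*(a-c)))
print('line offset from c', [np.cross((a-b)/np.hypot(*(a-b)),c-b) for c in (r.x,r2.x)])
" 2>/dev/null
```

```text
line dir 176.05082872931936 bar dir 176.13085897783228 len 0.08150559575781781
marker own dir 175.34261518538455 0.028138344267075236
skirt [0.58451827 0.06271754] [-0.0009 -0.0008 -0.0003 -0.0004  0.0007]
ring [0.58493137 0.06329111] [ 0.0001  0.      0.0001  0.0001 -0.0003 -0.0005  0.0004 -0.0001]
marker from c 175.84104696116694 0.09273534979279062 175.7250169806148 nose 176.37374852228922 0.05002623602970027
marker from c 176.21151668390377 0.09310771217032035 176.00986836163113 nose 177.05413358746694 0.0504057871741266
line offset from c [array(-0.00028195), array(-0.00088261)]
```

```bash
sed -i 's/^C0=.*/C0=np.array([.5848,.0632])/' h.py; python3 -c "
from h import *
s=wsnap('w8')
for u,v in [(190+156/4,30+394/4),(374.5,212)]:
  q=ray(s,(u,v),.116)[:2]; d=q-C0;print(q,np.hypot(*d),np.degrees(np.arctan2(d[1],d[0])))
plan([*pol(.07,-160),.14],110,5)
"
```

```text
[0.51857004 0.03935627] 0.07039126892750341 -160.20039750393113
[0.59579627 0.13027407] 0.06796947194226827 80.6896296675123
[13.1, 12.0, -6.9] [-0.1074, -0.0, -0.0]
[13.1, 12.7, -5.6] [-0.1074, -0.0, -0.0]
[13.1, 13.2, -4.2] [-0.1074, -0.0, -0.0]
[13.1, 13.6, -2.8] [-0.1074, -0.0, -0.0]
[13.1, 13.8, -1.3] [-0.1074, -0.0, -0.0]
```

Request:
jog_arm(series=[[13,12,-7,-0.107,0,0],[13,12.5,-5.5,-0.107,0,0],[13,13.5,-4,-0.107,0,0],[13,14,-3,-0.107,0,0],[13,15.5,-1.5,-0.107,0,0]])

```text
time_s: 19.9
ee_pos: [0.5167, 0.0382, 0.1403]
ee_rot: [-0.406, 0.579, -0.406, -0.579]
ft_force: [-0.5, -0.4, 0.1]
width: 0.04
```

```bash
python3 -c "
from h import *
rep()
s=wsnap('w9');plan([*pol(.073,-160),.077],110,5)
"
```

```text
p [0.5167 0.0382 0.1403] r 0.0726 phi -159.8 psi 110.0 Ftool [-0.1  0.6 -0.2] w 0.04002820493957151 t 19.9 M [-0.01 -0.07 -0.13] j [-0.05  0.44  1.9  -0.    0.8  -1.97]
[12.4, -0.4, -0.1] [0.001, 0.0002, -0.0006]
[12.4, -0.4, -0.1] [0.001, 0.0002, -0.0006]
[12.4, -0.4, -0.1] [0.001, 0.0002, -0.0006]
[12.4, -0.4, -0.1] [0.001, 0.0002, -0.0006]
[12.4, -0.4, -0.1] [0.001, 0.0002, -0.0006]
```

View pics/w9.png

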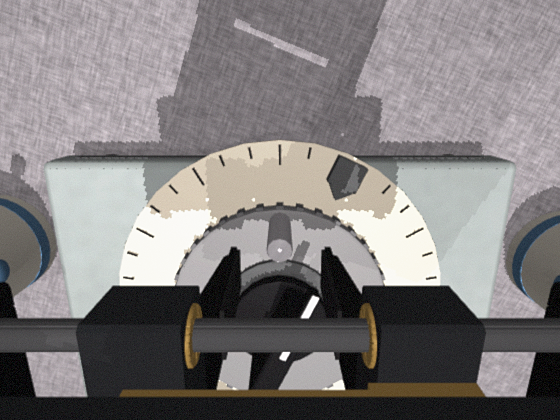

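Request:
jog_arm(series=[[13,0,0,0,0,0],[13,0,0,0,0,0],[13,0,0,0,0,0],[13,0,0,0,0,0],[11,0,0,0,0,0]])

```text
time_s: 20.58
ee_pos: [0.517, 0.0384, 0.0766]
ee_rot: [0.405, -0.579, 0.405, 0.579]
ft_force: [0.1, -0.7, 0.5]
width: 0.0399
```

Request:
jog_arm(series=[[0,0,0,0,0,0],[0,0,0,0,0,0],[0,0,0,0,0,0],[0,0,0,0,0,0],[0,0,0,0,0,0]], jaw=17, force=40)

```text
time_s: 21.2
ee_pos: [0.5171, 0.0383, 0.0778]
ee_rot: [-0.405, 0.58, -0.405, -0.579]
ft_force: [-0.4, 0.3, 0.3]
width: 0.0167
```

Request:
jog_arm(series=[[0,-0.2,6,0.082,0,0],[0,-0.2,6,0.082,0,0],[0,-0.2,6,0.082,0,0],[0,-0.2,6,0.082,0,0],[0,-0.2,6,0.082,0,0]])

```text
time_s: 21.82
ee_pos: [0.5132, 0.0675, 0.0778]
ee_rot: [0.516, -0.485, 0.515, 0.484]
ft_force: [2.5, -4.9, -0.7]
width: 0.0171
```

```bash
python3 -c "
from h import *
rep()
s=wsnap('w10')
"
```

```text
p [0.5132 0.0675 0.0778] r 0.0717 phi 176.6 psi 86.4 Ftool [ 0.7 -2.8 -4.7] w 0.017113234265466317 t 21.825 M [-0.08  0.77 -0.69] j [ 0.    0.53  1.96 -0.    0.65 -1.5 ]
```

View pics/w10.png

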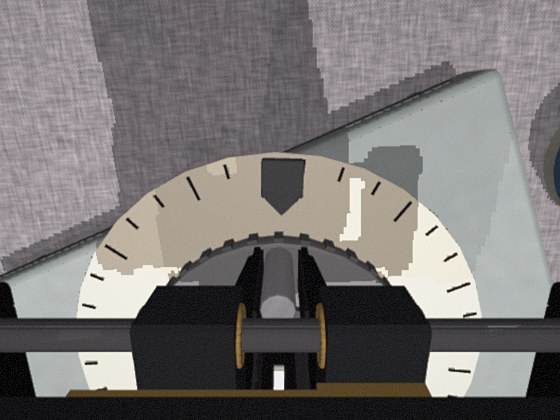

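Request:
jog_arm(series=[[0,-0.3,7,0.098,0,0],[0,-0.3,7,0.098,0,0],[0,-0.3,7,0.098,0,0],[0,-0.3,7,0.098,0,0],[0,-0.3,7,0.098,0,0]])

```text
time_s: 22.5
ee_pos: [0.523, 0.1005, 0.0778]
ee_rot: [0.617, -0.345, 0.617, 0.345]
ft_force: [-0.0, -7.1, 0.6]
width: 0.017
```

Request:
jog_arm(series=[[0,-0.2,5,0.07,0,0],[0,-0.2,5,0.07,0,0],[0,-0.2,5,0.07,0,0],[0,-0.2,5,0.07,0,0],[0,-0.2,5,0.07,0,0]])

```text
time_s: 23.12
ee_pos: [0.5389, 0.1188, 0.0776]
ee_rot: [0.667, -0.233, 0.668, 0.232]
ft_force: [-2.4, -7.1, 2.2]
width: 0.0171
```

```bash
python3 -c "
from h import *
rep()
"
```

```text
p [0.5389 0.1188 0.0776] r 0.0721 phi 129.5 psi 38.4 Ftool [-2.2 -4.1 -6.3] w 0.017104434055787685 t 23.125 M [ 0.01  0.95 -0.7 ] j [ 0.1   0.57  1.87 -0.    0.7  -0.57]
```

Request:
jog_arm(series=[[0,-0.2,3,0.042,0,0],[0,-0.2,3,0.042,0,0],[0,-0.2,3,0.042,0,0],[0,-0.2,3,0.042,0,0],[0,-0.2,3,0.042,0,0]])

```text
time_s: 23.75
ee_pos: [0.5512, 0.1265, 0.0776]
ee_rot: [0.687, -0.162, 0.689, 0.161]
ft_force: [-5.6, -2.9, 4.4]
width: 0.0168
```

Request:
jog_arm(series=[[0,0,1,0.014,0,0],[0,0,1,0.014,0,0],[0,0,1,0.014,0,0],[0,0,1,0.014,0,0],[0,0,0,0,0,0]])

```text
time_s: 24.38
ee_pos: [0.5549, 0.1282, 0.0776]
ee_rot: [0.692, -0.143, 0.693, 0.143]
ft_force: [-5.2, -4.2, 4.3]
width: 0.0172
```

```bash
python3 -c "
from h import *
rep()
"
```

```text
p [0.5549 0.1282 0.0776] r 0.0716 phi 114.7 psi 23.3 Ftool [-4.3 -1.8 -6.5] w 0.017153509302637766 t 24.375 M [ 0.03  0.83 -0.22] j [ 0.11  0.59  1.83 -0.    0.73 -0.29]
```

Still at friction level; continue in small steps.

Request:
jog_arm(series=[[0,0,0.7,0.01,0,0],[0,0,0.7,0.01,0,0],[0,0,0.7,0.01,0,0],[0,0,0,0,0,0],[0,0,0,0,0,0]])

```text
time_s: 25.0
ee_pos: [0.5554, 0.1283, 0.0775]
ee_rot: [0.692, -0.133, 0.697, 0.132]
ft_force: [-11.4, -8.9, 9.6]
width: 0.0174
```

```bash
python3 -c "
from h import *
rep()
"
```

```text
p [0.5554 0.1283 0.0775] r 0.0714 phi 114.3 psi 21.6 Ftool [ -9.5  -4.1 -14. ] w 0.017388076670493496 t 25.0 M [-0.    2.25 -0.78] j [ 0.11  0.59  1.82 -0.    0.74 -0.26]
```

Request:
jog_arm(series=[[0,0,0.8,0,0,0],[0,0,0.8,0,0,0],[0,0,0.8,0,0,0],[0,0,0,0,0,0],[0,0,0,0,0,0]])

```text
time_s: 25.62
ee_pos: [0.5554, 0.1284, 0.0774]
ee_rot: [0.691, -0.133, 0.699, 0.132]
ft_force: [-21.6, -15.0, 15.9]
width: 0.0169
```

```bash
python3 -c "
from h import *
rep()
"
```

```text
p [0.5554 0.1284 0.0774] r 0.0715 phi 114.3 psi 21.6 Ftool [-15.6  -6.  -25.8] w 0.016856660817181915 t 25.625 M [-0.06  4.24 -1.17] j [ 0.11  0.59  1.82 -0.    0.74 -0.26]
```

Request:
jog_arm(series=[[0,0,-1.5,0,0,0],[0,0,-1.5,0,0,0],[0,0,-1,0,0,0],[0,0,0,0,0,0],[0,0,0,0,0,0]])

```text
time_s: 26.25
ee_pos: [0.5553, 0.1283, 0.0776]
ee_rot: [0.694, -0.132, 0.696, 0.132]
ft_force: [-4.7, -4.8, 3.5]
width: 0.017
```

```bash
python3 -c "
from h import *
rep()
"
```

```text
p [0.5553 0.1283 0.0776] r 0.0714 phi 114.4 psi 21.6 Ftool [-3.5 -2.7 -6.2] w 0.016977375024915684 t 26.25 M [-0.03  0.86 -0.57] j [ 0.11  0.59  1.83 -0.    0.73 -0.26]
```

Request:
jog_arm(series=[[0,0,-0.8,0,0,0],[0,0,0,0,0,0],[0,0,0,0,0,0],[0,0,0,0,0,0],[0,0,0,0,0,0]], jaw=36)

```text
time_s: 26.88
ee_pos: [0.5557, 0.1287, 0.0776]
ee_rot: [0.695, -0.132, 0.695, 0.132]
ft_force: [0.0, 0.7, 1.0]
width: 0.0364
```

Request:
jog_arm(series=[[-26,0,0,0,0,0],[-26,0,0,0,0,0],[-26,0,0,0,0,0],[-26,0,0,0,0,0],[-26,0,0,0,0,0]])

```text
time_s: 27.5
ee_pos: [0.5556, 0.1286, 0.2085]
ee_rot: [0.695, -0.132, 0.695, 0.132]
ft_force: [-0.8, -0.0, 1.0]
width: 0.0358
```

```bash
python3 -c "
from h import *
rep();plan([.5845,.062,.205],79.8,10)
"
```

```text
p [0.5556 0.1286 0.2085] r 0.0717 phi 114.1 psi 21.5 Ftool [-1.   0.3 -0.8] w 0.03577185489179082 t 27.5 M [-0.   -0.06 -0.04] j [ 0.11  0.42  1.7  -0.    1.02 -0.26]
[0.4, -7.3, 0.3] [-0.1018, -0.0, 0.0]
[0.3, -7.2, -0.5] [-0.1018, -0.0, 0.0]
[0.3, -7.2, -1.2] [-0.1018, -0.0, 0.0]
[0.3, -7.0, -1.9] [-0.1018, -0.0, 0.0]
[0.3, -6.8, -2.6] [-0.1018, -0.0, 0.0]
[0.3, -6.5, -3.3] [-0.1018, -0.0, 0.0]
[0.3, -6.1, -4.0] [-0.1018, -0.0, 0.0]
[0.3, -5.7, -4.6] [-0.1018, -0.0, 0.0]
[0.3, -5.2, -5.1] [-0.1018, -0.0, 0.0]
[0.3, -4.6, -5.6] [-0.1018, -0.0, 0.0]
```

Now the same overhead look as before, for a final check.

Request:
jog_arm(series=[[0,-7,0,-0.1,0,0],[0,-7,-0.5,-0.1,0,0],[0,-7,-1,-0.1,0,0],[0,-7,-2,-0.1,0,0],[0,-7,-2.5,-0.1,0,0]])

```text
time_s: 28.12
ee_pos: [0.5699, 0.0956, 0.2076]
ee_rot: [0.64, -0.301, 0.64, 0.301]
ft_force: [0.3, 0.8, 0.4]
width: 0.036
```

Request:
jog_arm(series=[[0,-6.5,-3.5,-0.1,0,0],[0,-6,-4,-0.1,0,0],[0,-5.5,-4.5,-0.1,0,0],[0,-5,-5,-0.1,0,0],[0,-4.5,-5.5,-0.1,0,0]])

```text
time_s: 28.75
ee_pos: [0.5834, 0.0624, 0.2075]
ee_rot: [0.546, -0.45, 0.546, 0.45]
ft_force: [0.4, 1.2, 0.3]
width: 0.0358
```

```bash
python3 -c "
from h import *
rep()
s=wsnap('w11')
a=cv2.imread('pics/w11.png');cv2.imwrite('pics/w11c.png',cv2.resize(a[30:180,190:350],None,fx=4,fy=4,interpolation=cv2.INTER_CUBIC))
cv2.imwrite('pics/w11d.png',cv2.resize(a[125:275,190:350],None,fx=4,fy=4,interpolation=cv2.INTER_CUBIC))
"
```

```text
p [0.5834 0.0624 0.2075] r 0.0016 phi -148.1 psi 79.0 Ftool [-0.3 -0.2  1.2] w 0.03577268496032149 t 28.75 M [-0.05 -0.13 -0.14] j [-0.01  0.44  1.66 -0.    1.03 -1.38]
```

View pics/w11.png

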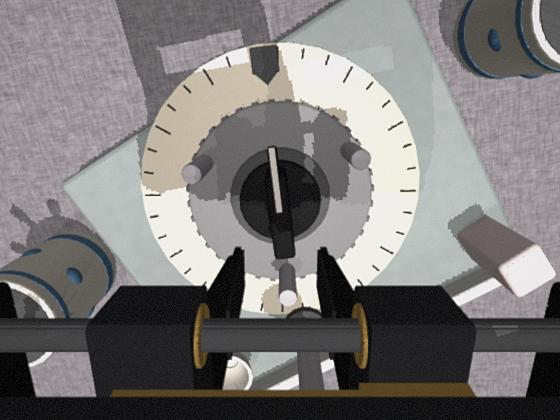

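View pics/w11c.png

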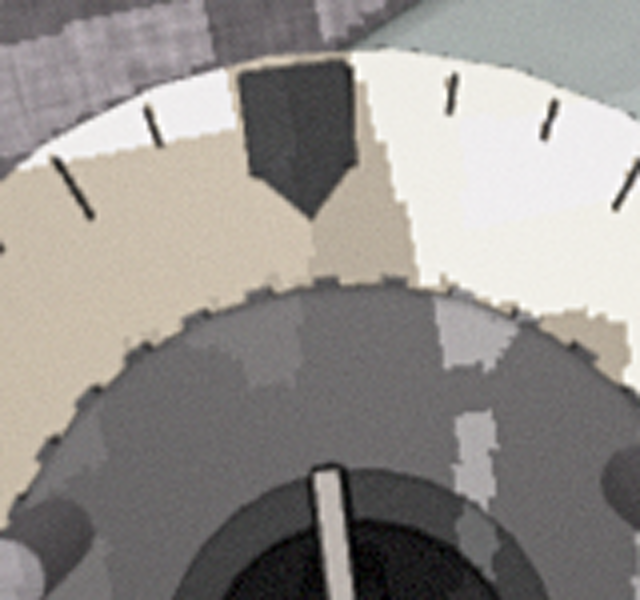

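View pics/w11d.png

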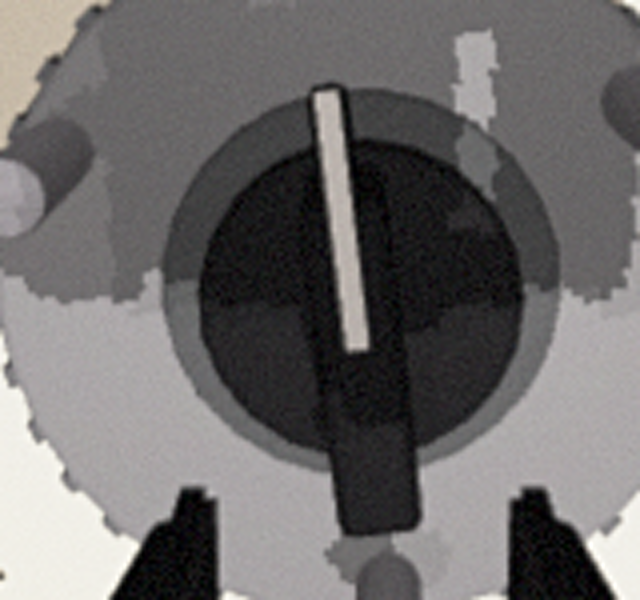

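```bash
python3 -c "
from h import *
s=wsnap('w11')
fc=lambda u,v,z:ray(s,(190+(u-1.5)/4,30+(v-1.5)/4),z)[:2]
fd=lambda u,v,z:ray(s,(190+(u-1.5)/4,125+(v-1.5)/4),z)[:2]
an=lambda d:np.degrees(np.arctan2(d[1],d[0]))%360
a,b=fd(327,92,.123),fd(357,350,.123);t=fd(381,530,.123)
m=fc(313,218,.06);m0=fc(295,68,.06)
print('line',an(a-b),an(a-t),'marker',an(m0-m),an(m-C0),an(m0-C0),'noseC',an(a-C0))
for px in [(361,160),(191,173.5),(288,298)]:
  d=ray(s,px,.116)[:2]-C0;print(np.hypot(*d),an(d))
t=snap('top','topz');snap('side','sidez')
a=cv2.imread('pics/topz.png')[130:280,170:370];b=cv2.imread('pics/sidez.png')[150:330,180:420]
cv2.imwrite('pics/z.png',np.hstack([cv2.resize(a,(400,300)),cv2.resize(b,(400,300))]))
"
```

```text
line 175.52572247309675 175.92444846791915 marker 175.91752077956295 176.03758503986572 176.0096563961672 noseC 177.26730194179802
0.06845650589542525 114.59976737772763
0.0709739405175488 234.27593137125217
0.06965613959042923 353.5084127325644
```

View pics/z.png

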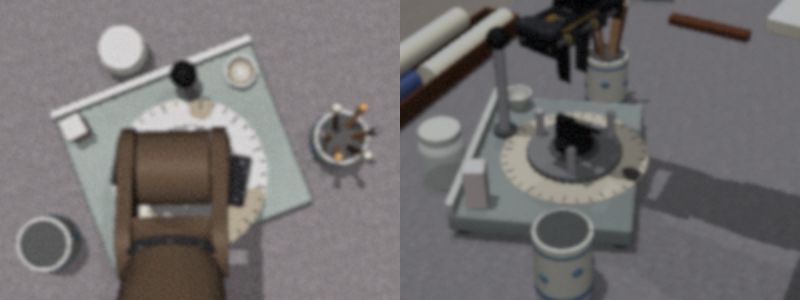

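```bash
python3 -c "
from h import *
print(manip.job_done())"
```

```text
the job is handed in; nothing more can be done
None
```

The cutting depth is reset and handed in. The lock ring went back to its loose stop, the knob was turned to the marker, and the ring was tightened to its stop. The gripper was then opened and lifted clear. The last reading before hand-in was about 29 s of the 72 s allowed.

- **Loosening:** the ring turned about 65° anticlockwise. The wrist force peaked at about 88 N when it met the stop (limit 120 N). I backed off straight away.
- **Knob:** the last wrist picture puts it at 175.5–175.9° by its white line and bar, and the marker at about 176°. One cruder estimate, from the nose tip to the estimated axis centre, read 177.3°. The line and bar directions do not depend on that centre, so I trust them.
- **Tightening:** the ring did not move further at about 26 N of tangential push. The pegs sit about 86° from their loose position, which matches the full 1.5 rad of travel.
- **Things around it:** those in view (pots, jar, seal stone, dish) looked unmoved in the last pictures. The inkstone was outside those views. I did not check the paperweight closely.
- **Camera disagreement:** the top and wrist cameras differed by about 5 mm on where the dial axis is. I worked from the wrist view and corrected by the contact forces.

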